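Re-close the green lever arch file in the cleaning store

TASK

The rings of the lime green file on the counter were left half shut and have not caught. Lift its lever right up until the rings are wide open, then press it down again until it lies flat and the rings are fully shut, and let go. Leave the orange file alone.

Things in the scene. Friction and masses are not known exactly. Their poses are not given: they have to be found in the camera images.
- green_lever (a joint): Lever of the lime green file: flat steel bar, red finger piece at its end 18 mm wide (along the hinge axis), 32 mm long, 12 mm thick. In rad: 0 = lever flat, rings shut; 1.4 = end stop, lever steeply up, rings wide open; the rings follow it. Starts at 0.3 to 0.6. Stiff hinge (2 N at the finger piece), stays where left. Pinched across its width, it can turn between the fingers.
- green_lever_grip (a point): Centre of the red finger piece, 72 mm from the hinge axis, 34 mm above the counter when flat; it swings on a circle about the hinge. Around it nothing but the lever and hinge is higher than 11 mm within 60 mm; the two rings, 55 mm high, stand on the other side of the hinge, 20 and 100 mm beyond it.
- green_hinge (a point): Fixed point on the hinge axis, mid-lever, 34 mm above the counter. x: hinge axis, level, away from the robot towards spine and cover (yaw up to 0.25 rad); y: the way the flat lever points; z up. Finger piece at y = 72 mm cos(value), z = 72 mm sin(value). The file, fixed, lies spread flat: 475 mm along x, 220 mm along y, boards 3 mm, sheets up to 11 mm high.
- file_orange: Bystander: an orange file of the same make and size, with the same lever, lying spread beside the green one in the same way; either may be on the left. Origin: underside, middle of the spine; x towards its cover. Leave it untouched.

How it is judged:
On the way:
1. the green file's lever is lifted until its rings are wide open (beyond 1.1 rad) (value of joint green_lever above 1.1 rad), for 0.2 s.
At the end, for the whole second after the job is handed in: the green file's lever is pressed down to within 0.17 rad (10 degrees) of flat, so its rings are shut, and it rests there, released (value of joint green_lever below 0.17 rad and velocity of joint green_lever below 0.05 rad/s); the robot touches nothing.
It fails at once if the orange file is pushed or touched (over 1 N) (contact force between file_orange and the fingers above 1 N or contact force between file_orange and the arm above 1 N).
It also fails if it takes over 38 s, if anything falls off the work surface, if the arm or the gripper's body presses on something with over 40 N, if the wrist force passes 120 N, or if a joint passes its speed limit or range.

ROBOT

A 6-joint arm with a two-finger parallel gripper is mounted at the origin on the work surface. World frame = base frame: x ahead of the robot, y to its left, z up, the work surface at z = 0. Lengths are in m, angles in rad, forces in N, time in s.
With the tool pointing down it reaches from about 0.35 to 0.775 m from the base axis. Payload 5.5 kg.
Tool frame: the origin (TCP) lies at the very end of the fingers, on their centre line; the grasp point (between the pads) lies 19 mm behind it (grip_point_offset is the distance from the TCP to the grasp point, in m); z points along the fingers, y is the direction in which the jaws open and shut (so a half turn about z gives the same grasp; the last joint's range is limited). The gripper opens to 85 mm and grips with 20 to 120 N. Pads are 22 mm wide; open, the fingers measure 114 mm over their backs; the gripper's body (76 mm by 85 mm) begins 54 mm behind the grasp point. The pads swing forward as they close: fully open they stand 13 mm farther back than shut.
Start: joints at [-1.401, 0.313, 0.046, 1.304, 0, 1.431], TCP at [0.175, -0.548, 0.231] pointing down, gripper open.
Joint ranges: [-2.76, 2.76], [-0.86, 1.69], [-1.03, 1.26], [-2.2, 2.34], [-1.47, 1.5], [-3.14, 3.14]. Speed limits (rad/s): [2.57, 2.57, 3.14, 3.14, 3.14, 3.14].

INTERFACE

Orientations are given as a unit quaternion [w, x, y, z].
In Python, from workcell import * gives the robot as it stands.
- The arm moves only by the shell command python3 -m crank 'ROWS' [OPENING] [FORCE]. ROWS is a JSON object of lists of equal length, an entry for each row: "travel": the shift along the tool's x, y, z in units of 40 mm (1.0 is 40 mm), a list of three; "turn": the turn about the tool's z in rad. In form: {"travel": [[x, y, z], ...], "turn": [turn, ...]}. A call has 1 to 5 rows; each row is the pose to reach, as a shift and turn from the pose commanded when the call began, along the tool's axes at that moment; what a row does not reach only later rows make up. A row lasts 1/12 s, in which the tool goes at most 41.7 mm and 7.16 degrees, less where a joint would pass 70% of its speed; a pose out of reach is approached as far as the arm can. A call with a gripper value outside its range is refused whole. OPENING is the finger opening in mm, from 0 to 85.4, set as the call begins (- or left out, the last holds). The fingers move at their own pace and stop on an object; FORCE is the grip in N (left out, the last holds). Time passes only in rows, so rows that repeat a pose let the fingers close. It gives the time, the measured TCP pose, the force and the opening at its end, in the units of the state.
- get_state(): the state, without advancing time (a new reading comes with each control period).
- read_camera(name): name is "side" or "top"; returns a dict with "image" (400x640x3 uint8, red, green, blue), "K" (3x3 intrinsics, pixels), "k1" (the pictures are not rectified: a ray, as slopes to the right and down, at radius r is drawn at 1 + k1 r^2 times it, then the intrinsics apply), "R" (3x3) and "t" (3): a world point X has camera coordinates R X + t. Camera axes: x right, y down, z forward; pixel columns grow to the right and rows downward; lengths in m; the calibration is good to about 2 mm. A picture is of the moment at which its call begins. There is no depth.
- hand_in(): hands the job in, once; it reports no verdict.
The state is a dict: "clock": time; "joint_pos": joint angles; "qvel": joint speeds; "tau": joint torques, N m; "tcp_pos": TCP position; "orientation": TCP orientation; "wrist_force": force on the tool from outside, world axes, zero at the start; "ft_torque": the same for the moment, N m; "finger_gap": finger opening in m.
Only numpy, scipy, OpenCV 4.12 (cv2) and the standard library are available. Lean on these libraries where they do the work, as an engineer would, in place of code of your own. Each camera call takes 0.05 s, during which the arm holds its last target. There are 200 camera calls.

## Working session

There is one attempt and no reset: what is moved stays moved. The work goes in short steps, Python scripts to look and compute and a shell command to move; the robot and the scene stay as the last step left them, time stands still between calls to the robot, and variables do not carry over. Pictures are saved under pics/ and viewed, about 8 in all and at most 12, crops included, and the job is handed in when it is done.

```bash
mkdir -p pics
cat > h.py <<'E'
from workcell import *
import numpy as np, cv2
def ray(c,u,v):
    K=np.array(c["K"],float);d=np.array([c["k1"],0,0,0,0],float)
    p=cv2.undistortPoints(np.array([[[u,v]]],float),K,d)[0,0]
    R=np.array(c["R"]);t=np.array(c["t"]);return -R.T@t, R.T@np.array([p[0],p[1],1])
def atz(c,u,v,z):
    o,r=ray(c,u,v);return o+r*(z-o[2])/r[2]
def tri(rs):
    A=0;b=0
    for o,r in rs:
        r=r/np.linalg.norm(r);P=np.eye(3)-np.outer(r,r);A=A+P;b=b+P@o
    X=np.linalg.solve(A,b);return X,[np.linalg.norm(np.cross(X-o,r/np.linalg.norm(r))) for o,r in rs]
def proj(c,X):
    K=np.array(c["K"],float);r=cv2.Rodrigues(np.array(c["R"],float))[0]
    return cv2.projectPoints(np.array([X],float),r,np.array(c["t"],float),K,np.array([c["k1"],0,0,0,0],float))[0][0,0]
E
python3 - <<'E'
from h import *
import pickle
for n in("top","side"):
    c=read_camera(n);pickle.dump(c,open(n+".pkl","wb"));cv2.imwrite(f"pics/{n}0.png",c["image"][:,:,::-1]);o,r=ray(c,320,200);print(n,o,r,c["k1"],c["K"][0][0])
s=get_state();print(s)
E
```

```text
top [0.49947909 0.02240434 0.91380181] [ 0.08746201 -0.01297753 -0.99620426] -0.006445081894846158 402.75743793408213
side [ 0.27486211 -0.46650918  0.61191734] [ 0.3630775   0.62054709 -0.69515544] -0.09381800696636206 434.9923597923099
{'clock': 0.1, 'joint_pos': array([-1.40061683e+00,  3.13919282e-01,  4.50635605e-02,  1.30362661e+00,
       -1.67888653e-05,  1.43119577e+00]), 'qvel': array([-1.79435687e-03, -1.01595501e-03,  2.09192751e-03,  2.29032231e-03,
        4.29884768e-05,  2.16740195e-04]), 'tau': array([ 2.09532081e-03, -4.81725633e+01,  2.99243581e+01,  1.27269980e-02,
       -1.63581121e-04,  6.86726580e-06]), 'tcp_pos': array([ 0.17519158, -0.54715565,  0.23048962]), 'orientation': array([-8.42777543e-04,  9.88028150e-01,  1.54271397e-01, -2.12820364e-05]), 'wrist_force': array([ 0.46642676, -0.20239369,  0.60716079]), 'ft_torque': array([-0.00888879,  0.01490671,  0.01682837]), 'finger_gap': 0.08534300081749409}
```

View pics/top0.png

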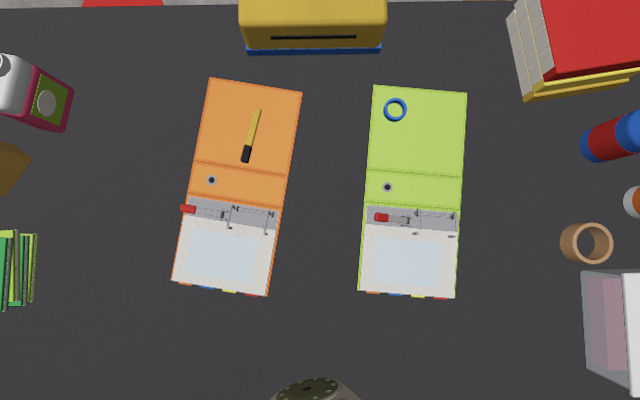

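View pics/side0.png

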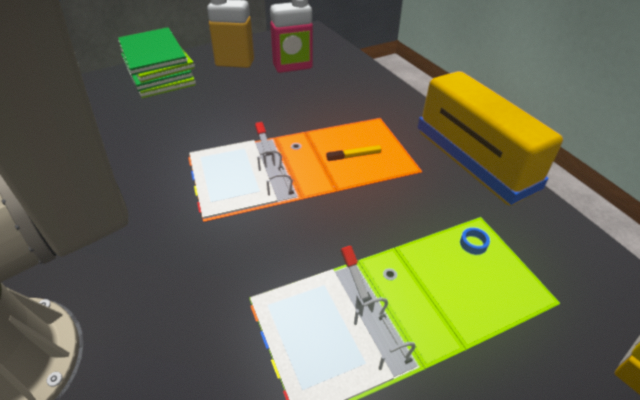

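Top view: the green file is on the right, with its red finger piece at about (381,217) and the hinge at about (407,220). In the side view the finger piece is at about (349,255). I'll enlarge both.

Run:
```python
from h import *
a=cv2.imread("pics/top0.png")[190:250,350:470];b=cv2.imread("pics/side0.png")[230:380,320:440]
a=cv2.resize(a,None,fx=6,fy=6,interpolation=cv2.INTER_CUBIC)[:,:720];b=cv2.resize(b,None,fx=4,fy=4,interpolation=cv2.INTER_CUBIC)
cv2.imwrite("pics/ca.png",a);cv2.imwrite("pics/cb.png",b)
import pickle
C={}
for n,box in(("top",(350,190,470,250)),("side",(320,230,440,380))):
    c=pickle.load(open(n+".pkl","rb"));x0,y0,x1,y1=box;I=c["image"][y0:y1,x0:x1]
    h=cv2.cvtColor(I,cv2.COLOR_RGB2HSV);m=((h[...,0]<8)|(h[...,0]>172))&(h[...,1]>150)&(h[...,2]>60)
    v,u=np.nonzero(m);p=(u.mean()+x0,v.mean()+y0);print(n,p,m.sum(),u.min()+x0,u.max()+x0,v.min()+y0,v.max()+y0);C[n]=ray(c,*p)
print(tri(list(C.values())))
```

```text
top (np.float64(380.96938775510205), np.float64(217.1122448979592)) 98 375 387 213 221
side (np.float64(348.8994974874372), np.float64(255.21608040201005)) 199 342 356 246 265
(array([ 0.53507752, -0.11561095,  0.07136623]), [np.float64(4.5523148060229886e-05), np.float64(4.552314806024235e-05)])
```

View pics/ca.png

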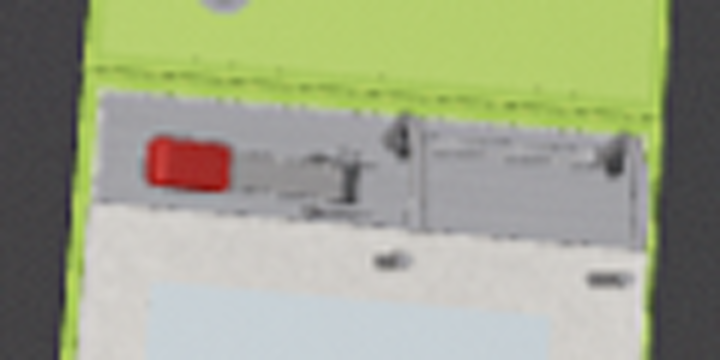

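View pics/cb.png

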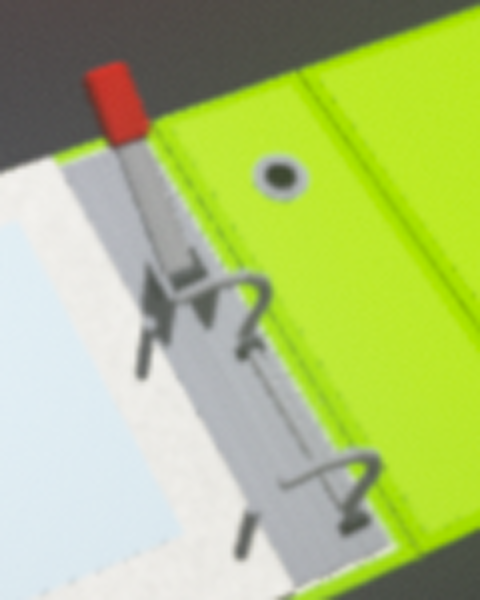

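The finger piece sits at about (0.535, -0.116, 0.071), which is within the lever's range. Next I need the yaw from the file outline and a fit of the lever's geometry.

Run:
```python
from h import *
import pickle
c=pickle.load(open("top.pkl","rb"));s=pickle.load(open("side.pkl","rb"))
for a,b in (((373,85),(358,290)),((467,93),(455,297)),((373,85),(467,93))):
    A,B=atz(c,*a,.003),atz(c,*b,.003);print(A.round(3),B.round(3),np.arctan2(*(A-B)[[1,0]]),np.linalg.norm(A-B))
H=atz(c,350+345/6,190+180/6,.034);print("hinge guess",H)
# side: lever end at hinge crop (185,275)/4
print("side hinge",tri([ray(c,350+345/6,190+182/6),ray(s,320+185/4,230+272/4)]))
P=np.array([.535,-.116,.069])
st=get_state();T=st["tcp_pos"];q=st["orientation"];
from scipy.spatial.transform import Rotation as Ro
R=Ro.from_quat(q[[1,2,3,0]]).as_matrix();print(R.round(3));print("shift units",R.T@(np.array([P[0],P[1],.16])-T)/.04)
```

```text
[ 0.845 -0.118  0.003] [ 0.376 -0.07   0.003] -0.10083226690532696 0.47157734390308037
[ 0.822 -0.336  0.003] [ 0.356 -0.287  0.003] -0.10427142989736883 0.4691053264319681
[ 0.845 -0.118  0.003] [ 0.822 -0.336  0.003] 1.4674441587391884 0.2192747223379157
hinge guess [ 0.52917319 -0.17963678  0.034     ]
side hinge (array([ 0.52878735, -0.17891471,  0.03828905]), [np.float64(0.0005583020089881347), np.float64(0.0005583020089880129)])
[[ 0.952  0.305 -0.   ]
 [ 0.305 -0.952  0.002]
 [ 0.    -0.002 -1.   ]]
shift units [11.85259451 -7.52068122  1.77740072]
```

```bash
python3 -m crank '{"travel":[[0.79,-0.5,0],[1.58,-1,0],[2.37,-1.5,0],[3.16,-2,0],[3.95,-2.5,0]],"turn":[0,0,0,0,0]}' 45 40
python3 -m crank '{"travel":[[0.79,-0.5,0],[1.58,-1,0],[2.37,-1.5,0],[3.16,-2,0],[3.95,-2.5,0]],"turn":[0,0,0,0,0]}'
python3 -m crank '{"travel":[[0.79,-0.5,0],[1.58,-1,0],[2.37,-1.5,0],[3.16,-2,0],[3.95,-2.5,0]],"turn":[0,0,0,0,0]}'
python3 -m crank '{"travel":[[0,0,0],[0,0,0],[0,0,0],[0,0,0],[0,0,0]],"turn":[-0.12,-0.24,-0.36,-0.48,-0.58]}'
python3 -m crank '{"travel":[[0,0,0],[0,0,0],[0,0,0],[0,0,0],[0,0,0]],"turn":[-0.12,-0.24,-0.36,-0.48,-0.58]}'
python3 - <<'E'
from h import *
from scipy.spatial.transform import Rotation as Ro
c=read_camera("side");cv2.imwrite("pics/s1.png",c["image"][:,:,::-1])
st=get_state();q=st["orientation"];R=Ro.from_quat(q[[1,2,3,0]]).as_matrix();print(R.round(3),st["finger_gap"])
print((R.T@(np.array([.535,-.116,.052])-st["tcp_pos"])/.04).round(3))
E
```

```text
clock: 0.52
tcp_pos: [0.2958, -0.4026, 0.2309]
orientation: [-0.0, 0.988, 0.154, -0.0]
wrist_force: [0.9, -0.2, 1.0]
finger_gap: 0.0451
clock: 0.93
tcp_pos: [0.4159, -0.2591, 0.2311]
orientation: [-0.0, 0.988, 0.154, -0.0]
wrist_force: [0.2, -0.0, -0.4]
finger_gap: 0.0449
clock: 1.35
tcp_pos: [0.536, -0.1156, 0.231]
orientation: [-0.0, 0.988, 0.154, -0.0]
wrist_force: [1.1, -0.3, 0.7]
finger_gap: 0.0452
clock: 1.77
tcp_pos: [0.535, -0.117, 0.2307]
orientation: [-0.0, 0.901, 0.433, -0.0]
wrist_force: [-0.2, -0.2, 0.4]
finger_gap: 0.0453
clock: 2.18
tcp_pos: [0.535, -0.1173, 0.2308]
orientation: [-0.0, 0.74, 0.673, -0.0]
wrist_force: [1.2, 0.6, 0.6]
finger_gap: 0.0452
[[ 0.091  0.996 -0.001]
 [ 0.996 -0.091  0.   ]
 [ 0.    -0.001 -1.   ]] 0.044563662097575694
[3.200e-02 2.000e-03 4.469e+00]
```

View pics/s1.png

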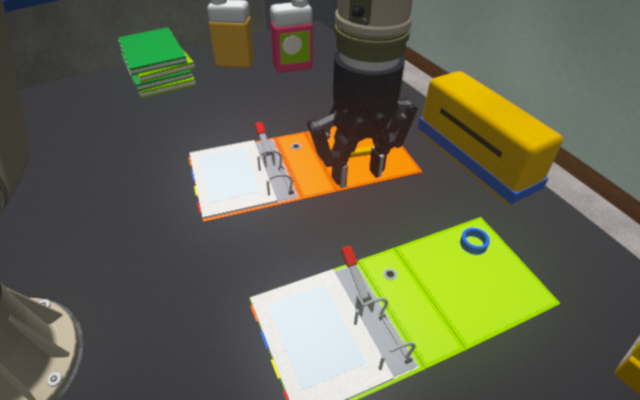

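The gripper stands above the lever with its jaws across the width, and the picture shows the orange file is well clear. Next: descend and close.

```bash
python3 -m crank '{"travel":[[0.03,0,0.9],[0.03,0,1.8],[0.03,0,2.6],[0.03,0,3.3],[0.03,0,3.8]],"turn":[0.012,0.012,0.012,0.012,0.012]}' 45 40
python3 -m crank '{"travel":[[0,0,0.4],[0,0,0.8],[0,0,0.8],[0,0,0.8],[0,0,0.8]],"turn":[0,0,0,0,0]}'
python3 -m crank '{"travel":[[0,0,0],[0,0,0],[0,0,0],[0,0,0],[0,0,0]],"turn":[0,0,0,0,0]}' 0 40
python3 - <<'E'
from h import *
c=read_camera("side");cv2.imwrite("pics/s2.png",cv2.resize(c["image"][150:350,250:450,::-1],None,fx=3,fy=3))
st=get_state();print(st["finger_gap"],st["wrist_force"],st["tcp_pos"])
E
```

```text
clock: 2.65
tcp_pos: [0.5335, -0.1156, 0.0762]
orientation: [-0.002, 0.747, 0.665, -0.001]
wrist_force: [0.2, 0.7, -0.2]
finger_gap: 0.0448
clock: 3.07
tcp_pos: [0.5358, -0.1164, 0.0479]
orientation: [0.0, 0.746, 0.666, 0.0]
wrist_force: [-0.6, -1.0, 1.1]
finger_gap: 0.0449
clock: 3.48
tcp_pos: [0.5342, -0.1158, 0.0479]
orientation: [-0.001, 0.746, 0.666, -0.001]
wrist_force: [-3.6, 1.4, 4.0]
finger_gap: 0.0173
0.017246189569585093 [-4.43443576  0.38712121  3.46829319] [ 0.53418499 -0.11588521  0.04794857]
```

View pics/s2.png

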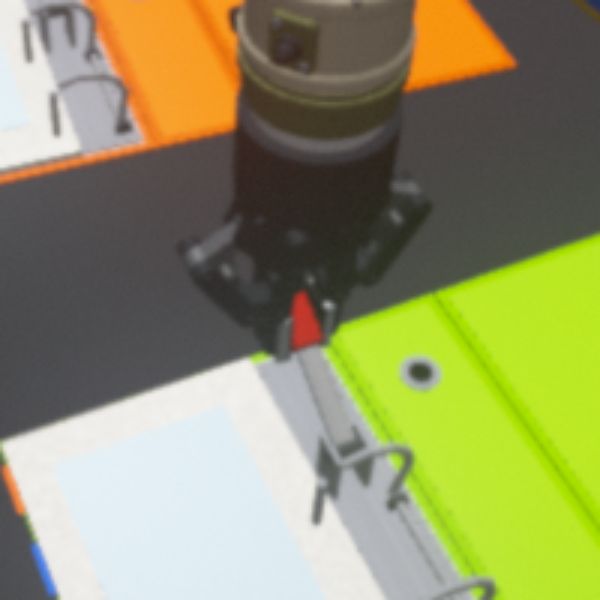

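Gripped at 17 mm, and the picture shows the red piece between the pads. I'll follow the arc up.

```bash
python3 -m crank '{"travel":[[-0.095,0,-0.153],[-0.203,0,-0.297],[-0.325,0,-0.43],[-0.461,0,-0.547],[-0.461,0,-0.547]],"turn":[0,0,0,0,0]}'
python3 -m crank '{"travel":[[-0.15,0,-0.105],[-0.302,0,-0.194],[-0.46,0,-0.265],[-0.63,0,-0.325],[-0.63,0,-0.325]],"turn":[0,0,0,0,0]}'
python3 -m crank '{"travel":[[0,0,0],[0,0,0],[0,0,0],[0,0,0],[0,0,0]],"turn":[0,0,0,0,0]}'
python3 - <<'E'
from h import *
c=read_camera("side");cv2.imwrite("pics/s3.png",cv2.resize(c["image"][150:350,250:450,::-1],None,fx=3,fy=3))
E
```

```text
clock: 3.95
tcp_pos: [0.5322, -0.1344, 0.0698]
orientation: [-0.001, 0.746, 0.666, -0.0]
wrist_force: [-4.8, 4.3, 0.4]
finger_gap: 0.0173
clock: 4.37
tcp_pos: [0.5294, -0.1595, 0.0827]
orientation: [-0.001, 0.746, 0.666, 0.0]
wrist_force: [-3.5, 4.5, -0.6]
finger_gap: 0.0175
clock: 4.78
tcp_pos: [0.5294, -0.1594, 0.0827]
orientation: [-0.001, 0.746, 0.666, -0.0]
wrist_force: [-4.1, 3.7, -0.5]
finger_gap: 0.0171
```

View pics/s3.png

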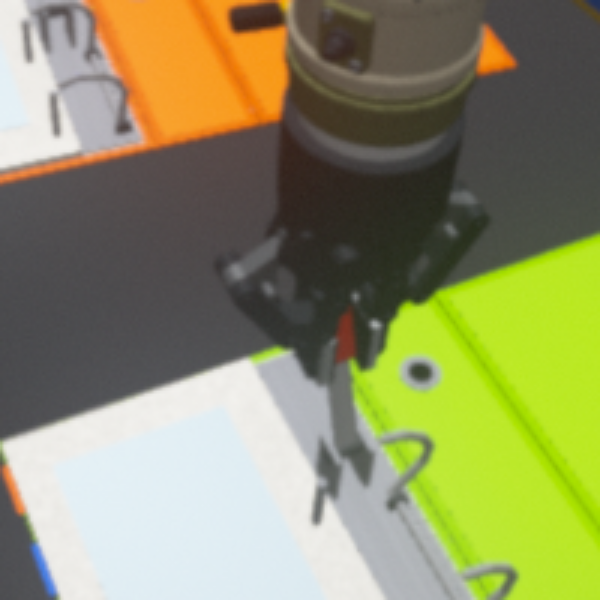

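```bash
python3 -m crank '{"travel":[[-0.05,0,-0.012],[-0.087,0,-0.02],[-0.087,0,-0.02],[-0.087,0,-0.02],[-0.087,0,-0.02]],"turn":[0,0,0,0,0]}'
python3 -m crank '{"travel":[[0.258,0,0.079],[0.501,0,0.195],[0.725,0,0.346],[0.923,0,0.529],[1.091,0,0.74]],"turn":[0,0,0,0,0]}'
python3 -m crank '{"travel":[[0.135,0,0.233],[0.234,0,0.484],[0.285,0,0.69],[0.305,0,0.86],[0.312,0,0.926]],"turn":[0,0,0,0,0]}'
python3 -m crank '{"travel":[[0,0,0],[0,0,0],[0,0,0],[0,0,0],[0,0,0]],"turn":[0,0,0,0,0]}'
python3 - <<'E'
from h import *
c=read_camera("side");cv2.imwrite("pics/s4.png",cv2.resize(c["image"][150:350,250:450,::-1],None,fx=3,fy=3))
E
```

```text
clock: 5.25
tcp_pos: [0.5291, -0.1619, 0.0833]
orientation: [-0.002, 0.746, 0.666, 0.001]
wrist_force: [-2.8, 6.9, -1.6]
finger_gap: 0.0174
clock: 5.67
tcp_pos: [0.5336, -0.1217, 0.0551]
orientation: [0.001, 0.746, 0.665, -0.002]
wrist_force: [-9.5, -2.9, 6.8]
finger_gap: 0.0172
clock: 6.08
tcp_pos: [0.535, -0.1083, 0.0169]
orientation: [-0.0, 0.746, 0.666, -0.002]
wrist_force: [-7.1, 0.5, 7.9]
finger_gap: 0.0174
clock: 6.5
tcp_pos: [0.535, -0.1083, 0.0171]
orientation: [-0.0, 0.746, 0.666, -0.002]
wrist_force: [-6.1, 0.5, 3.4]
finger_gap: 0.0174
```

View pics/s4.png

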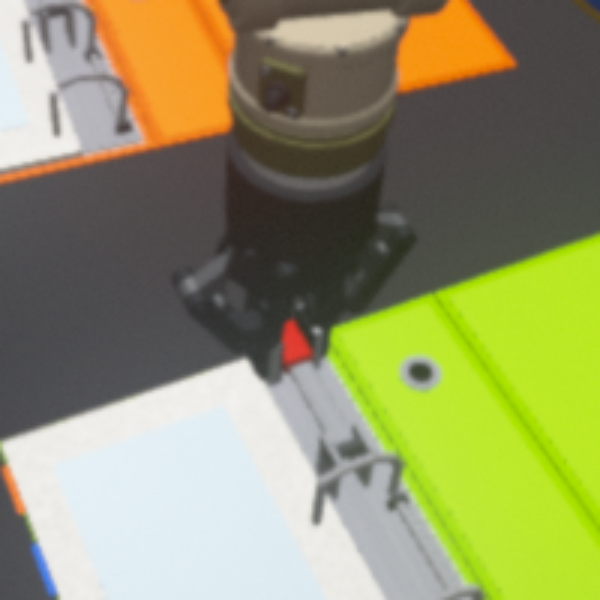

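The rings look closed and the lever is nearly flat. I'll release, rise, and press from above with closed fingers to finish.

```bash
python3 -m crank '{"travel":[[0,0,0],[0,0,0],[0,0,0],[0,0,0],[0,0,0]],"turn":[0,0,0,0,0]}' 40
python3 -m crank '{"travel":[[0,0,-0.4],[0,0,-0.9],[0,0,-1.5],[0,0,-2],[0,0,-2]],"turn":[0,0,0,0,0]}'
python3 -m crank '{"travel":[[0,0,0],[0,0,0],[0,0,0],[0,0,0],[0,0,0]],"turn":[0,0,0,0,0]}' 0 40
python3 -m crank '{"travel":[[0,0,0.4],[0,0,0.8],[0,0,1.1],[0,0,1.2],[0,0,1.3]],"turn":[0,0,0,0,0]}'
python3 -m crank '{"travel":[[0,0,0.03],[0,0,0.06],[0,0,0.09],[0,0,0.12],[0,0,0.12]],"turn":[0,0,0,0,0]}'
```

```text
clock: 6.97
tcp_pos: [0.5372, -0.1078, 0.0168]
orientation: [0.001, 0.746, 0.666, 0.0]
wrist_force: [-0.2, -0.1, -0.2]
finger_gap: 0.04
clock: 7.38
tcp_pos: [0.5394, -0.1084, 0.1007]
orientation: [0.003, 0.746, 0.666, 0.002]
wrist_force: [0.7, -0.1, -0.6]
finger_gap: 0.04
clock: 7.8
tcp_pos: [0.5357, -0.1071, 0.0953]
orientation: [-0.001, 0.746, 0.666, -0.001]
wrist_force: [0.1, 0.7, -0.1]
finger_gap: -0.0001
clock: 8.22
tcp_pos: [0.5357, -0.1071, 0.0433]
orientation: [-0.001, 0.746, 0.666, -0.0]
wrist_force: [-1.2, -0.4, 1.2]
finger_gap: -0.0001
clock: 8.63
tcp_pos: [0.5369, -0.1074, 0.04]
orientation: [0.0, 0.746, 0.666, 0.0]
wrist_force: [0.5, 0.7, 1.1]
finger_gap: -0.0002
```

At z = 0.040, the height of the flat lever's top, there is hardly any force, so the lever is at or about flat. I'll rise and move aside to see.

```bash
python3 -m crank '{"travel":[[0,0,-0.8],[0,0,-1.6],[0,0,-2.5],[0,0,-3.4],[0,0,-4]],"turn":[0,0,0,0,0]}'
python3 -m crank '{"travel":[[-0.8,0,0],[-1.6,0,0],[-2.5,0,0],[-3.4,0,0],[-4,0,0]],"turn":[0,0,0,0,0]}'
python3 -m crank '{"travel":[[0,0,0],[0,0,0],[0,0,0],[0,0,0],[0,0,0]],"turn":[0,0,0,0,0]}'
python3 - <<'E'
from h import *
C=[]
for n,(x0,y0,x1,y1) in(("top",(350,190,470,250)),("side",(320,230,440,380))):
    c=read_camera(n);I=c["image"][y0:y1,x0:x1]
    cv2.imwrite("pics/e%s.png"%n,cv2.resize(I[:,:,::-1],None,fx=4,fy=4))
    h=cv2.cvtColor(I,cv2.COLOR_RGB2HSV);m=((h[...,0]<8)|(h[...,0]>172))&(h[...,1]>150)&(h[...,2]>60)
    v,u=np.nonzero(m);p=(u.mean()+x0,v.mean()+y0);print(n,p,m.sum());C.append(ray(c,*p))
print(tri(C))
print(get_state()["tcp_pos"])
E
```

```text
clock: 9.05
tcp_pos: [0.5376, -0.1077, 0.2035]
orientation: [0.002, 0.746, 0.666, 0.001]
wrist_force: [1.7, -1.0, 0.3]
finger_gap: -0.0
clock: 9.47
tcp_pos: [0.5182, -0.2694, 0.2]
orientation: [0.001, 0.746, 0.666, -0.0]
wrist_force: [1.0, 0.8, -0.5]
finger_gap: 0.0001
clock: 9.88
tcp_pos: [0.5186, -0.2651, 0.1997]
orientation: [0.0, 0.745, 0.667, 0.0]
wrist_force: [-0.9, 0.2, -1.5]
finger_gap: 0.0001
top (np.float64(374.56435643564356), np.float64(217.53465346534654)) 101
side (np.float64(344.90666666666664), np.float64(263.62)) 150
(array([ 0.53551771, -0.10673912,  0.03936555]), [np.float64(0.0002498647700879798), np.float64(0.00024986477008781646)])
[ 0.51862842 -0.2652335   0.1996986 ]
```

View pics/eside.png

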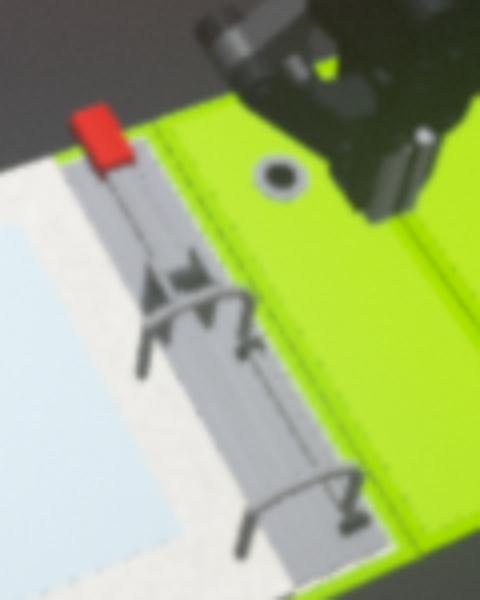

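The red piece's visible centre is at z = 39 mm, mostly its top face, so its centre is about 35 mm up and the lever is flat. The rings are closed.

```bash
python3 -c "
from workcell import *
print(hand_in())"
```

```text
the job is handed in; nothing more can be done
None
```

I lifted the green file's lever until its rings were wide open, pressed it flat again, and handed the job in at about 10 s of the 38 s allowed. No verdict came back.

- **Lifting:** I pinched the red finger piece across its width and followed its arc from about 0.5 rad to about 1.3–1.35 rad. It stayed there for more than 0.4 s. That angle comes from the tool's path and one picture with the rings open, since the joint itself can't be read.
- **Closing:** I brought the lever down the same arc to about 0.05 rad and let go. Then I lowered the closed fingers onto it to z = 40 mm, the height of a flat lever's top. They met only about 1 N, within sensor noise, so that press may not have moved it any further.
- **Last checks:** The final picture shows both rings shut. The visible red surface measured at z = 39 mm, which puts its centre at about 35 mm; flat is 34 mm and the 0.17 rad limit would be about 46 mm. The gripper stood clear above the file at z = 0.20 m, touching nothing.
- **Orange file:** I never went near it.

No check failed or disagreed with another.

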